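# Ready the forearm massager

## Robot

A 6-joint arm with a two-finger parallel gripper is mounted at the origin on the work surface. World frame = base frame: x ahead of the robot, y to its left, z up, the work surface at z = 0. Lengths are in m, angles in rad, forces in N, time in s.
With the tool pointing down it reaches from about 0.325 to 0.9 m from the base axis. Payload 6.1 kg.
Tool frame: the origin (TCP) lies at the very end of the fingers, on their centre line; the grasp point (between the pads) lies 19 mm behind it; z points along the fingers, y is the line along which they close (so a half turn about z gives the same grasp; the last joint's range is limited). The gripper opens to 85 mm and grips with 20 to 120 N. Pads are 22 mm wide; open, the fingers measure 114 mm over their backs; the gripper's body (76 mm by 85 mm) begins 54 mm behind the grasp point. The pads swing forward as they close: fully open they stand 13 mm farther back than shut.
Start: joints at [1.219, 0.22, 1.526, -0, 1.395, -0.126], TCP at [0.14, 0.609, 0.231] pointing down, gripper open.
Joint ranges: [-2.98, 2.98], [-0.91, 2.08], [0.09, 2.57], [-1.24, 4.39], [0.2, 2.65], [-2.68, 2.68]. Speed limits (rad/s): [2.57, 2.57, 3.01, 3.14, 3.14, 3.14].

## Interface

Orientations are given as a 3x3 rotation matrix whose columns are the frame's x, y, z axes.
In Python, from station import status, optics, order gives the robot as it stands.
- The arm moves only by the shell command python3 -m pendant 'ROWS' [FORCE]. ROWS is JSON, a list of rows, each a list of 7 numbers: the closure in counts, from 0 (fully open) to 255 (shut), then the shift along the tool's x, y, z in m, then the turn, a rotation vector about the tool's x, y, z in rad. A call has 1 to 20 rows; each row shifts and turns the commanded pose from where the row before left it, along the tool's axes as they then stand; what a row does not reach is not made up. A row lasts 1/8 s, in which the tool goes at most 62.5 mm and 10.7 degrees, less where a joint would pass 70% of its speed; a pose out of reach is approached as far as the arm can. A call is refused whole if a number of a shift passes 0.0625 or a number of a turn 0.188, either way. A call with a gripper value outside its range is refused whole. The fingers move at their own pace and stop on an object; FORCE is the grip in N (left out, the last holds). Time passes only in rows, so rows that do not move let the fingers close. It gives the time, the measured TCP pose, the force, the opening and the grip force at its end, in the units of the state.
- status.observe(): the state, without advancing time (a new reading comes with each control period).
- optics.camera(name): name is "scene" or "top" or "wrist"; returns a dict with "pixels" (384x512x3 uint8, red, green, blue), "z_map" (384x512 float32, m along the optical axis (not along the pixel's ray), 0 where there is no reading), "camera_matrix" (3x3 intrinsics, pixels), "cam_to_world" (4x4, takes a point from camera to world coordinates). Camera axes: x right, y up, looking along -z (the intrinsics and any distortion apply to the point x, -y, -z); pixel columns grow to the right and rows downward; lengths in m; the calibration is good to about 2 mm. A picture is of the moment at which its call begins.
- order.finish_job(): hands the job in; it is judged then, once.
The state is a dict: "t": time; "joint_positions": joint angles; "joint_vel": joint speeds; "joint_efforts": joint torques, N m; "tcp_pos": TCP position; "eef_rot": TCP orientation; "force": force on the tool from outside, world axes, zero at the start; "ft_torque": the same for the moment, N m; "gripper_width": finger opening in m; "gripper_force": force on a finger pad.
Only numpy, scipy, OpenCV 4.12 (cv2) and the standard library are available. Lean on these libraries where they do the work, as an engineer would, in place of code of your own. Each camera call takes 0.05 s, during which the arm holds its last target. There are 200 camera calls.

## Task

Fit the loose wooden peanut roller into the empty saddle of the forearm massager, with its black bush down in the wide notch and its bare steel pin down in the narrow notch, and let go of it. Then take the pull handle, draw the spring-return carriage out until the yellow pointer stands over the red clip, and keep it there: the program finishes while the gripper still holds the handle, so that the massager stays open for a forearm. Never let the carriage snap back, and leave the other things on the counter where they are.

Things in the scene. Friction and masses are not known exactly. Their poses are not given: they have to be found in the camera images.
- roller: loose wooden peanut roller, 0.32 kg, lying on the counter (it can roll). Two ball lobes, 60 mm diameter, centred 45 mm either side of the middle, ending at 75 mm; between them a round waist, 34 mm diameter, free for 20 mm either side of the middle: grasp it there, across the axis. Origin: the middle, on the axis, 30 mm above the counter. x axis: along it to the bush end. Roll does not matter.
- roller_bush (a point): point on the roller's axis, 88 mm from the middle, in the middle of the black bush: 22 mm diameter, from 75 to 100 mm from the middle
- roller_pin (a point): point on the roller's axis, 88 mm from the middle at the other end, in the middle of the bare steel axle pin: 10 mm diameter, from 75 to 100 mm from the middle
- massager: forearm massager fixed to the counter: plywood base 12 mm thick, x -135 to +155, y -165 to +155 mm. Origin on the counter. Empty saddle at y = +110: two notched plates, open on top, at x = +88 (wide) and -88 mm (narrow); a seated roller lies along x, axis 60 mm up, 5 mm end play each way. A like roller is built into the carriage, axis at y = +20. Tops of the lobes 90 mm up: the highest parts.
- wide_notch (a point): where the axis of the bush lies when seated in the wide notch: plate 16 mm thick, notch 26 mm wide for the 22 mm bush, lips flared to about 40 mm at the top, lip tops 16 mm above this point. Axes as the massager's.
- narrow_notch (a point): where the axis of the pin lies when seated in the narrow notch: plate 10 mm thick, notch 14 mm wide for the 10 mm pin, lips flared to about 28 mm at the top, lip tops 16 mm above this point. The bush does not go into this notch. Axes as the massager's.
- carriage (a joint): how far the spring carriage is drawn out along the massager's -y, m: 0 home, 0.080 at its stop. A spring pulls it home with about 4 N at 0, growing by 1.2 N per 10 mm (12 N at 65 mm).
- handle (a point): D-shaped pull handle on the carriage; origin at the middle of its bar, 60 mm above the counter, at the massager's x = 0, y = -115 mm when home. The bar runs along the massager's x: black rubber sleeve 20 mm diameter, 90 mm long. Behind it (to +y) 55 mm is free up to the carriage's beam, below it 38 mm: pinch the bar from above, a finger before and a finger behind it.
- pointer (a point): tip of the yellow pointer on the carriage, above the scale strip at the massager's x = +148 mm, 28.5 mm above the counter. It moves with the carriage along the massager's -y. At joint 0 it is at y = -20 mm.
- marker: red clip on the white scale strip, the mark: 22 mm along x, 12 mm along the slide (y), top 22 mm above the counter. Origin at its middle, on the strip; axes as the massager's. The carriage is at the mark when the pointer has the same place along the massager's y as this origin, 40 to 65 mm from home.
- shaker: bystander: stainless steel shaker bottle with black lid, 93 mm diameter, 217 mm tall; origin under its middle
- guard_case: bystander: blue plastic mouthguard case, 94 x 80 x 32 mm; origin under its middle
- latch_box: bystander: bamboo box with magnetic latch, 87 x 130 x 60 mm; origin under its middle
- tape_roll: bystander: roll of white sports tape lying flat, 80 mm diameter, 38 mm high; origin under its middle
- dumbbell: bystander: small black dumbbell, 158 mm long, 60 mm high; origin under its middle
- ball_center (a point): bystander: centre of the black lacrosse ball, 63 mm diameter, resting inside a flat wooden ring
Things that resemble listed ones, but are neither listed nor needed, are in the scene too. Leave any purple or turquoise look-alike of the roller alone.

How it is judged:
On the way, in this order (a step that is already met when the one before it is completed fails the run):
1. the roller is seated in the saddle, bush in the wide notch, pin in the narrow one, and let go (horizontal distance between roller_bush and wide_notch below 0.01 m and horizontal distance between roller_pin and narrow_notch below 0.01 m and z of roller_bush in the frame of wide_notch between -0.004 and 0.003 m and z of roller_pin in the frame of narrow_notch between -0.004 and 0.003 m and contact force between the fingers and roller below 0.3 N and linear speed of roller below 0.03 m/s), for 0.3 s.
2. the carriage is drawn out by its handle to the red clip (y of pointer in the frame of marker between -0.006 and 0.006 m and contact force between the fingers and carriage above 2 N), for 0.2 s.
At the end, for the whole second after the job is handed in: Fingers still on the handle (over 3 N), carriage still, pointer within 6 mm of the red clip's middle along the slide. Roller seated and let go: bush over the wide notch and pin over the narrow notch within 10 mm (end play included), both axis ends 4 mm below to 3 mm above seated height (all of step 1 and y of pointer in the frame of marker between -0.006 and 0.006 m and contact force between the fingers and carriage above 3 N and velocity of joint carriage between -0.01 and 0.01 m/s); the arm keeps its last pose, push and grip.
It fails at once if the carriage snaps back (faster than 0.25 m/s towards home) (velocity of joint carriage below -0.25 m/s).
It fails at once if a bystander is pushed or tipped so that it moves more than 25 mm (distance of any of shaker, guard_case, latch_box, tape_roll, dumbbell, ball_center from where it was at the start of the episode above 0.025 m).
It also fails if it takes over 45 s, if anything falls off the work surface, if the arm or the gripper's body presses on something with over 40 N, if the wrist force passes 120 N, or if a joint passes its speed limit or range.

## Working session

There is one attempt and no reset: what is moved stays moved. The work goes in short steps, Python scripts to look and compute and a shell command to move; the robot and the scene stay as the last step left them, time stands still between calls to the robot, and variables do not carry over. Pictures are saved under pics/ and viewed, at most 10 in all, crops included, and the job is handed in when it is done.

```bash
ls; mkdir -p pics; python3 - <<'E'
from station import status,optics
import numpy as np,cv2
s=status.observe();print(s['t'],s['tcp_pos'],np.round(s['eef_rot'],3).tolist())
for n in("scene","top"):
    d=optics.camera(n);np.savez(f'{n}.npz',**d)
    cv2.imwrite(f'pics/{n}.png',d['pixels'][...,::-1])
    print(n,np.round(d['camera_matrix'],1).tolist(),np.round(d['cam_to_world'],3).tolist())
a=np.load('top.npz')['pixels'];b=np.load('scene.npz')['pixels']
E
```

```text
pics
0.0 [0.13971645 0.60856448 0.23020191] [[-0.975, 0.224, -0.001], [0.224, 0.975, -0.002], [0.0, -0.002, -1.0]]
scene [[376.0, 0.0, 250.4], [0.0, 376.0, 188.1], [0.0, 0.0, 1.0]] [[-0.484, -0.629, 0.609, 1.218], [0.875, -0.357, 0.326, 0.358], [0.012, 0.69, 0.723, 0.902], [0.0, 0.0, 0.0, 1.0]]
top [[404.9, 0.0, 257.0], [0.0, 404.9, 191.3], [0.0, 0.0, 1.0]] [[0.074, 0.975, -0.211, 0.198], [-0.997, 0.074, -0.009, -0.005], [0.007, 0.211, 0.978, 1.611], [0.0, 0.0, 0.0, 1.0]]
```

View pics/scene.png

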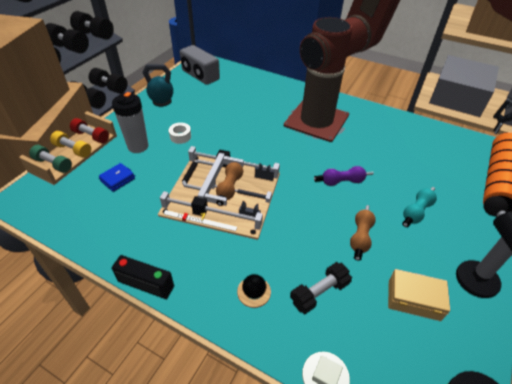

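View pics/top.png

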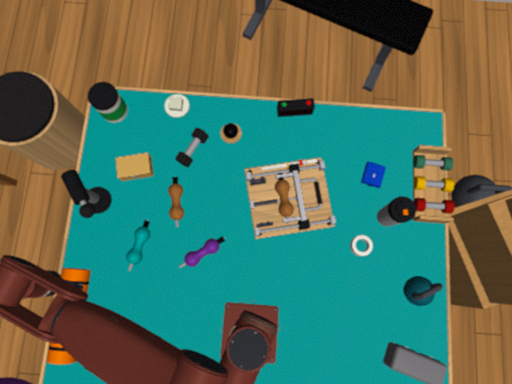

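The scene view shows the massager at (220,195), the loose brown roller at (363,232) and the red clip at (184,216). In the top view the massager is at (290,198), with the saddle on its left at about (260,193) and the handle on its right at about (319,193).

What could be taken for the roller (top-view pixels):
- loose brown roller, (176,200)
- brown roller built into the carriage, (285,197)
- purple look-alike, (202,252)
- turquoise look-alike, (138,245)

I choose the loose brown one at (176,200) and check it in a crop.

```bash
cat > h.py <<'E'
import numpy as np,cv2
from station import status,optics
def ray(d,u,v,z):
    """pixel(s) -> world points on plane z"""
    K=d['camera_matrix'];T=d['cam_to_world'];u=np.atleast_1d(u).astype(float);v=np.atleast_1d(v).astype(float)
    r=np.stack([(u-K[0,2])/K[0,0],-(v-K[1,2])/K[1,1],-np.ones(len(u))],1)@T[:3,:3].T
    o=T[:3,3];return o+r*((z-o[2])/r[:,2])[:,None]
def cloud(d):
    v,u=np.mgrid[:384,:512];K=d['camera_matrix'];T=d['cam_to_world'];z=d['z_map']
    c=np.stack([(u-K[0,2])/K[0,0]*z,-(v-K[1,2])/K[1,1]*z,-z],-1)
    return c@T[:3,:3].T+T[:3,3]
def hsv(d): return cv2.cvtColor(d['pixels'],cv2.COLOR_RGB2HSV)
E
python3 - <<'E'
from h import *
d=dict(np.load('top.npz'));H=hsv(d);P=cloud(d)
cv2.imwrite('pics/crop.png',cv2.resize(d['pixels'][145:275,115:345,::-1],None,fx=3.4,fy=3.4,interpolation=cv2.INTER_CUBIC))
def m(lo,hi,box):
    k=cv2.inRange(H,lo,hi)>0;q=np.zeros_like(k);q[box[1]:box[3],box[0]:box[2]]=1;return k&q
k=m((3,110,50),(18,255,220),(160,165,195,235));v,u=np.nonzero(k)
w=ray(d,u,v,.03)[:,:2];c=w.mean(0);e=np.linalg.svd(w-c)[2][0] if 0 else np.linalg.eigh(np.cov(w.T))[1][:,1]
t=(w-c)@e;print('roller',len(u),c,(t.max()+t.min())/2,np.ptp(t),e,P[...,2][k].max())
k=m((0,180,120),(4,255,255),(240,150,340,240));v,u=np.nonzero(k);print('red',len(u),u.mean(),v.mean(),ray(d,u.mean(),v.mean(),.02),P[k].mean(0) if len(u) else 0)
k=m((22,150,120),(35,255,255),(240,150,340,240));v,u=np.nonzero(k);print('yel',len(u),u.mean(),v.mean(),ray(d,u.mean(),v.mean(),.0285))
# base: wood/anything not teal, in massager box
k=cv2.inRange(H,(80,150,60),(98,255,255))==0;q=np.zeros_like(k);q[140:260,230:350]=1;k=(k&q&(P[...,2]>.006)).astype(np.uint8)
pts=P[k>0][:,:2].astype(np.float32);r=cv2.minAreaRect(pts);print('rect',r)
E
```

```text
roller 362 [0.47449827 0.32903592] -0.0017132639750583462 0.1464451403591299 [-0.98749284 -0.15766385] 1.611390535684437
red 9 300.44444444444446 162.22222222222223 [[ 0.67580279 -0.15798327  0.02      ]] [ 0.67502382 -0.15773219  0.02262   ]
yel 4 287.75 166.0 [[ 0.65344221 -0.10659573  0.0285    ]]
rect ((0.5202198028564453, -0.10760676860809326), (0.5715492963790894, 0.3616429269313812), 14.601102828979492)
```

View pics/crop.png

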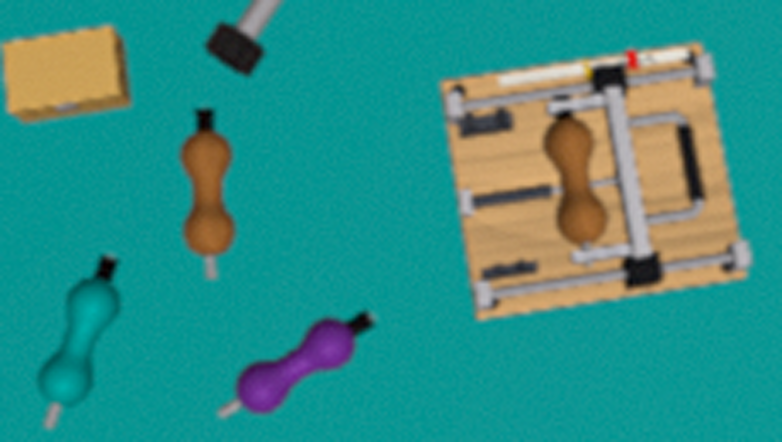

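The crop confirms the loose brown roller: black bush at (205,120), steel pin at (210,268). On the massager, the wide plate is at (485,122), the narrow plate at (510,270) and the handle sleeve at (692,160). I fit the massager frame next.

```bash
cat >> h.py <<'E'
def delta(x,y,z,yawdeg):
    s=status.observe();R=np.array(s['eef_rot']);p=np.array(s['tcp_pos'])
    y0=np.degrees(np.arctan2(R[1,0],R[0,0]));turn=-np.radians((yawdeg-y0+180)%360-180)
    c,sn=np.cos(np.radians(yawdeg)),np.sin(np.radians(yawdeg))
    Rn=np.array([[c,sn,0],[sn,-c,0],[0,0,-1.]])
    d=np.array([x,y,z])-p
    print('t',s['t'],'yaw',y0,'shift before turn',np.round(R.T@d,4),'turn z',round(turn,4),'shift after turn',np.round(Rn.T@d,4),'tilt',np.round(R[:,2],3))
E
python3 - <<'E'
from h import *
d=dict(np.load('top.npz'))
f=lambda pts:np.array(pts)/3.4+[115-.35,145-.35]
q=f([(442,82),(699,44),(748,279),(478,319)]);m=np.array([(155,155),(155,-165),(-135,-165),(-135,155)])/1e3
w=ray(d,q[:,0],q[:,1],.012)[:,:2];print(w)
A=m-m.mean(0);B=w-w.mean(0);U,S,V=np.linalg.svd(A.T@B);R=(U@V).T;t=w.mean(0)-R@m.mean(0)
print('yaw',np.degrees(np.arctan2(R[1,0],R[0,0])),'org',t,'res',np.round(m@R.T+t-w,4).tolist())
for n,p in dict(sad=(0,.11),wide=(.088,.11),nar=(-.088,.11),handle=(0,-.115),ptr=(.148,-.02)).items():print(n,R@p+t)
print('clip y',R.T@(np.array([.6758,-.158])-t))
q=f([(205,120),(210,268)]);b=ray(d,q[:,0],q[:,1],.03);print('bush,pin',b,np.degrees(np.arctan2(*(b[0]-b[1])[1::-1])))
delta(.475,.33,.25,188)
E
```

```text
[[ 0.63312727  0.06751136]
 [ 0.70418745 -0.23910908]
 [ 0.42264592 -0.30794774]
 [ 0.35267432  0.00307996]]
yaw 13.078631807133897 org [ 0.5172867  -0.11650895] res [[0.0001, 0.002], [0.0014, -0.003], [0.0005, 0.0002], [-0.002, 0.0008]]
sad [ 0.49239501 -0.00936231]
wide [0.57811233 0.01055104]
nar [ 0.40667769 -0.02927566]
handle [ 0.54330982 -0.2285259 ]
ptr [ 0.6659734  -0.10249953]
clip y [ 0.14501261 -0.07628445]
bush,pin [[0.56076838 0.3419573  0.03      ]
 [0.38647992 0.31576543 0.03      ]] 8.54639274728916
t 0.1 yaw 167.06622025416186 shift before turn [-0.3892 -0.1965 -0.0195] turn z -0.3654 shift after turn [-0.2933 -0.3226 -0.0197] tilt [-0.001 -0.002 -1.   ]
```

```bash
python3 -m pendant '[[0,-0.049,-0.0245,0,0,0,0],[0,-0.049,-0.0245,0,0,0,0],[0,-0.049,-0.0245,0,0,0,0],[0,-0.049,-0.0245,0,0,0,0],[0,-0.049,-0.0245,0,0,0,0],[0,-0.049,-0.0245,0,0,0,0],[0,-0.049,-0.0245,0,0,0,0],[0,-0.047,-0.0245,0,0,0,0],[0,0,0,0,0,0,-0.185],[0,0,0,0,0,0,-0.18],[0,0,0,0,0,0,0],[0,0,0,0,0,0,0]]'
python3 - <<'E'
from h import *
d=optics.camera('wrist');np.savez('w1.npz',**d);cv2.imwrite('pics/w1.png',d['pixels'][...,::-1]);delta(.474,.329,.0,188.5)
H=hsv(d);P=cloud(d);k=(cv2.inRange(H,(3,110,40),(18,255,230))>0)
n,l,s,c=cv2.connectedComponentsWithStats(k.astype(np.uint8));
for i in np.argsort(-s[1:,4])[:3]+1:
    v,u=np.nonzero(l==i);w=ray(d,u,v,.03)[:,:2];r=cv2.minAreaRect(w.astype(np.float32));print(s[i],r,w.mean(0),P[l==i][:,2].max())
E
```

```text
t: 1.6
tcp_pos: [0.4759, 0.3308, 0.231]
eef_rot: [[-0.991, -0.136, -0.0], [-0.136, 0.991, -0.0], [0.0, -0.0, -1.0]]
force: [-0.2, 0.2, -0.7]
gripper_width: 0.0856
gripper_force: 0.0
t 1.65 yaw -172.16820070134938 shift before turn [ 0.0021 -0.0016  0.2311] turn z -0.0117 shift after turn [ 0.0022 -0.0016  0.2311] tilt [-0. -0. -1.]
[ 230  109   49  122 4317] ((0.4748872220516205, 0.3301214575767517), (0.150027796626091, 0.056806329637765884), 8.992422103881836) [0.46996434 0.32970025] 0.3738998603656997
[391 253  39   7  84] ((0.5576062798500061, 0.5493994355201721), (0.006494179368019104, 0.050045039504766464), 12.8837890625) [0.55886562 0.54941628] 0.0467303051513715
[ 1 78 10 14 45] ((0.4124371111392975, 0.03737710043787956), (0.01419016346335411, 0.007077870424836874), 12.176871299743652) [0.41152874 0.03750362] 0.012328282970052729
```

View pics/w1.png

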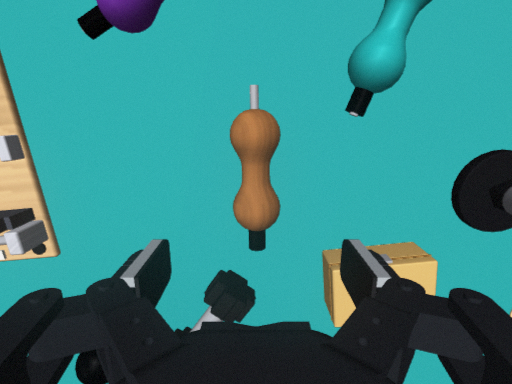

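The wrist view shows the brown roller at (255,170), pin up (254,97) and bush down (257,240), clear of the fingers. Its fit gives a centre of (0.475,0.330) and a length of 150 mm, as specified. I go down and grasp.

```bash
python3 -m pendant '[[0,0.001,-0.001,0.05,0,0,-0.02],[0,0,0,0.05,0,0,0],[0,0,0,0.05,0,0,0],[0,0,0,0.04,0,0,0],[0,0,0,0.02,0,0,0],[0,0,0,0.011,0,0,0],[0,0,0,0,0,0,0],[255,0,0,0,0,0,0],[255,0,0,0,0,0,0],[255,0,0,0,0,0,0],[255,0,0,0,0,0,0],[255,0,0,0,0,0,0],[255,0,0,0,0,0,0]]' 50
python3 -m pendant '[[255,0,0,-0.03,0,0,0],[255,0,0,-0.05,0,0,0],[255,0,0,-0.05,0,0,0],[255,0,0,0,0,0,0]]'
python3 - <<'E'
from h import *
delta(.4924,-.0094,.16,193.1)
E
```

```text
t: 3.28
tcp_pos: [0.476, 0.3302, 0.0114]
eef_rot: [[-0.987, -0.159, 0.002], [-0.159, 0.987, 0.001], [-0.002, 0.001, -1.0]]
force: [-2.2, 1.5, 6.6]
gripper_width: 0.0326
gripper_force: 49.4
t: 3.78
tcp_pos: [0.478, 0.331, 0.1448]
eef_rot: [[-0.987, -0.159, 0.008], [-0.159, 0.987, 0.004], [-0.008, 0.002, -1.0]]
force: [0.8, -0.5, -4.6]
gripper_width: 0.0327
gripper_force: 51.2
t 3.775 yaw -170.87625583483143 shift before turn [ 0.0396 -0.3383 -0.0163] turn z -0.0694 shift after turn [ 0.0631 -0.3348 -0.0152] tilt [ 0.008  0.004 -1.   ]
```

```bash
python3 -m pendant '[[255,0.006,-0.05,-0.003,0,0,0],[255,0.006,-0.05,-0.003,0,0,0],[255,0.006,-0.05,-0.003,0,0,0],[255,0.006,-0.05,-0.003,0,0,0],[255,0.006,-0.05,-0.003,0,0,0],[255,0.006,-0.05,0,0,0,0],[255,0.004,-0.038,0,0,0,0],[255,0,0,0,0,0,-0.07],[255,0,0,0,0,0,0],[255,0,0,0,0,0,0]]'
python3 - <<'E'
from h import *
delta(.4924,-.0094,.16,193.1)
for n in('wrist','top','scene'):
    d=optics.camera(n);np.savez(n[0]+'2.npz',**d)
    if n=='wrist':cv2.imwrite('pics/w2.png',d['pixels'][...,::-1])
    if n=='scene':cv2.imwrite('pics/s2.png',cv2.resize(d['pixels'][120:250,140:310,::-1],None,fx=4,fy=4,interpolation=cv2.INTER_CUBIC))
E
```

```text
t: 5.03
tcp_pos: [0.4885, -0.0099, 0.154]
eef_rot: [[-0.974, -0.227, -0.002], [-0.227, 0.974, 0.0], [0.002, 0.001, -1.0]]
force: [-0.6, -0.6, -2.8]
gripper_width: 0.0325
gripper_force: 51.6
t 5.025 yaw -166.9085141677945 shift before turn [-0.0039 -0.0004 -0.006 ] turn z -0.0001 shift after turn [-0.004  -0.0004 -0.006 ] tilt [-0.002  0.    -1.   ]
```

View pics/w2.png

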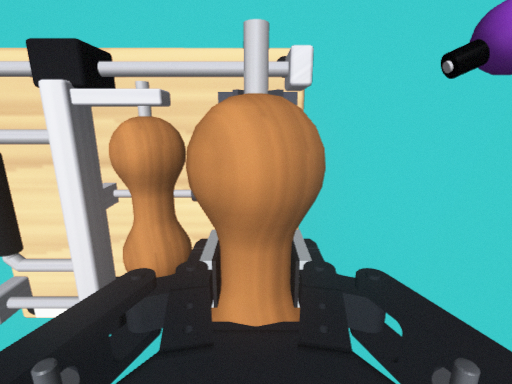

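The wrist view shows the held roller, its pin at (256,50) over the narrow plate (dark, 218–298 at row about 97). I measure the plate and the pin.

```bash
python3 - <<'E'
from h import *
d=dict(np.load('w2.npz'));g=d['pixels'].max(2);P=cloud(d)
for r in(93,95,97,100,103):
    c=np.nonzero(g[r,205:310]<75)[0]+205;print(r,c.min(),c.max(),len(c),[P[r,q].round(4).tolist() for q in (222,294)])
m=P[88:110,200:320].reshape(-1,3);col=g[88:110,200:320].ravel()<75
z=m[col];sel=(z[:,2]>.06)&(z[:,2]<.085);print('plate top',sel.sum(),z[sel].min(0),z[sel].max(0),z[sel].mean(0))
for r in(35,50,70,85):
    c=np.nonzero((P[r,225:290,2]>.15))[0]+225;
    print('pin',r,c.min(),c.max(),ray(d,c.mean(),r,.173)[0],P[r,c].mean(0).round(4))
s=np.array(status.observe()['tcp_pos']);th=np.radians(13.08);ax=np.array([np.cos(th),np.sin(th)]);nn=np.array([-ax[1],ax[0]])
print('expected narrow',np.array([.4067,-.0293]),'held pin @88',s[:2]-.088*ax)
# top view: wide plate dark points
d=dict(np.load('t2.npz'));print()
t=dict(np.load('top.npz'));P=cloud(t);g=t['pixels'].max(2);k=np.zeros(g.shape,bool);k[170:232,240:275]=1;k&=(g<90)&(P[...,2]>.045)&(P[...,2]<.1)
w=P[k]-[.5173,-.1165,0];x=w[:,:2]@ax;y=w[:,:2]@nn
for lo,hi in((.06,.11),(-.11,-.06)):
    b=(x>lo)&(x<hi);print('plate',b.sum(),x[b].mean(),y[b].min(),y[b].max(),y[b].mean(),w[b,2].mean())
E
```

```text
93 238 242 5 [[0.411, -0.055, 0.0561], [0.398, 0.001, 0.0559]]Traceback (most recent call last):
  File "<stdin>", line 4, in <module>
    return umr_minimum(a, axis, None, out, keepdims, initial, where)
ValueError: zero-size array to reduction operation minimum which has no identity
```

```bash
python3 - <<'E'
from h import *
th=np.radians(13.08);ax=np.array([np.cos(th),np.sin(th)]);nn=np.array([-ax[1],ax[0]]);o=np.array([.5173,-.1165])
d=dict(np.load('w2.npz'));P=cloud(d)
def loc(p):return (p[...,:2]-o)@np.stack([ax,nn],1)
L=loc(P);k=np.zeros(P.shape[:2],bool);k[80:125,200:318]=1;k&=(P[...,2]>.03)&(P[...,2]<.09)
for r in range(84,124,4):
    c=np.nonzero(k[r])[0]
    if len(c):print(r,c.min(),c.max(),'y',L[r,c.min(),1].round(4),L[r,c.max(),1].round(4),'x',L[r,c,0].mean().round(4),'z',P[r,c,2].mean().round(4), P[r,c,2].max().round(4))
for r in(35,50,70,85):
    c=np.nonzero((P[r,225:290,2]>.15))[0]+225
    if len(c):print('pin',r,c.min(),c.max(),loc(ray(d,c.mean(),r,.173)[0]),P[r,c,2].max())
r=np.nonzero(P[:60,257,2]>.15)[0];print('pin tip row',r.min(),loc(ray(d,257,r.min(),.173)[0]))
t=dict(np.load('top.npz'));P=cloud(t);g=t['pixels'].max(2);L=loc(P);k=np.zeros(g.shape,bool);k[165:235,240:278]=1;k&=(P[...,2]>.045)&(P[...,2]<.1)
for lo,hi in((.06,.11),(-.11,-.06)):
    b=k&(L[...,0]>lo)&(L[...,0]<hi)&(abs(L[...,1]-.11)<.04)
    if b.any():print('plate',b.sum(),L[b].mean(0),L[b].min(0),L[b].max(0),P[b][:,2].mean())
print('tcp',loc(np.array(status.observe()['tcp_pos'])))
E
```

```text
84 286 311 y 0.1373 0.155 x -0.0965 z 0.0549 0.059
88 287 305 y 0.1382 0.1524 x -0.0949 z 0.0401 0.043
92 218 297 y 0.0807 0.1439 x -0.0898 z 0.0638 0.077
96 218 297 y 0.0804 0.1437 x -0.0873 z 0.057 0.0742
100 218 297 y 0.0805 0.144 x -0.0844 z 0.0552 0.0561
104 295 297 y 0.1426 0.1441 x -0.0813 z 0.0552 0.0563
pin 35 244 281 [-0.10175266  0.11102449] 0.29694404024239685
pin 50 244 277 [-0.09641568  0.1109722 ] 0.29694404024239685
pin 70 244 268 [-0.08908749  0.11065783] 0.17868884100674723
pin 85 244 268 [-0.08342537  0.11066196] 0.1788220046152058
pin tip row 19 [-0.10730134  0.11103037]
plate 90 [0.091925   0.11599707] [0.08035424 0.0773261 ] [0.10956486 0.14947838] 0.05753304945603571
plate 72 [-0.09209554  0.11549685] [-0.1090056   0.07229978] [-0.08075197  0.14997752] 0.058055661756119266
tcp [-0.00333642  0.11027764]
```

Pin and plate agree within 2 mm: I shift tool x by -4 mm and tool y by +1.5 mm, then descend.

```bash
python3 -m pendant '[[255,-0.004,0.0015,0,0,0,0],[255,0,0,0.03,0,0,0],[255,0,0,0.025,0,0,0],[255,0,0,0.01,0,0,0],[255,0,0,0.01,0,0,0],[255,0,0,0.005,0,0,0],[255,0,0,0,0,0,0]]'
python3 -m pendant '[[255,0,0,0.007,0,0,0],[255,0,0,0.007,0,0,0],[255,0,0,0.006,0,0,0],[255,0,0,0.005,0,0,0],[255,0,0,0.003,0,0,0],[255,0,0,0,0,0,0]]' 30
python3 - <<'E'
from h import *
d=optics.camera('wrist');cv2.imwrite('pics/w3.png',d['pixels'][...,::-1])
E
```

```text
t: 6.05
tcp_pos: [0.4931, -0.0081, 0.0755]
eef_rot: [[-0.974, -0.227, 0.0], [-0.227, 0.974, -0.0], [-0.0, -0.0, -1.0]]
force: [0.5, -0.5, -3.1]
gripper_width: 0.0323
gripper_force: 51.5
t: 6.8
tcp_pos: [0.4927, -0.008, 0.047]
eef_rot: [[-0.974, -0.227, -0.001], [-0.227, 0.974, 0.0], [0.001, 0.0, -1.0]]
force: [-1.1, 0.1, -4.5]
gripper_width: 0.0324
gripper_force: 51.5
```

View pics/w3.png

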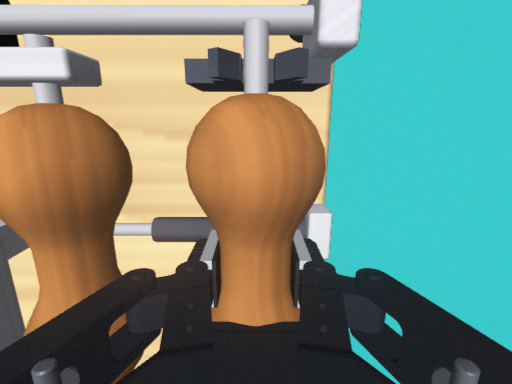

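The pin at (256,70) stands inside the narrow notch (gap 240–275), between the lips, with no contact force. I lower the last few millimetres.

```bash
python3 -m pendant '[[255,0,0,0.002,0,0,0],[255,0,0,0.002,0,0,0],[255,0,0,0.0015,0,0,0],[255,0,0,0,0,0,0]]'
python3 - <<'E'
from h import *
d=optics.camera('wrist');P=cloud(d)
for r in(30,50,70,85):print(P[r,250:262,2].max())
E
```

```text
t: 7.35
tcp_pos: [0.4929, -0.008, 0.0417]
eef_rot: [[-0.974, -0.227, -0.0], [-0.227, 0.974, 0.0], [0.0, 0.0, -1.0]]
force: [1.0, 0.8, -4.2]
gripper_width: 0.0324
gripper_force: 51.7
0.06688303670208859
0.06707125883682988
0.0662780600738678
0.06652658533661941
```

```bash
python3 -m pendant '[[255,0,0,0.001,0,0,0],[255,0,0,0,0,0,0],[110,0,0,0,0,0,0],[100,0,0,0,0,0,0],[80,0,0,0,0,0,0],[60,0,0,0,0,0,0],[60,0,0,0,0,0,0]]'
python3 -m pendant '[[60,0,0,-0.02,0,0,0],[60,0,0,-0.04,0,0,0],[60,0,0,-0.05,0,0,0],[60,0,0,-0.03,0,0,0],[60,0,0,0,0,0,0]]'
python3 - <<'E'
from h import *
d=optics.camera('wrist');np.savez('w4.npz',**d);P=cloud(d)
cv2.imwrite('pics/w4.png',d['pixels'][...,::-1])
th=np.radians(13.08)
delta(.5433-.0015*np.sin(th),-.2285+.0015*np.cos(th),.09,193.1)
E
```

```text
t: 8.28
tcp_pos: [0.493, -0.008, 0.0408]
eef_rot: [[-0.974, -0.227, 0.0], [-0.227, 0.974, 0.0], [-0.0, 0.0, -1.0]]
force: [1.6, 0.8, -0.5]
gripper_width: 0.0652
gripper_force: 0.0
t: 8.9
tcp_pos: [0.495, -0.0084, 0.1839]
eef_rot: [[-0.974, -0.227, 0.006], [-0.227, 0.974, -0.001], [-0.006, -0.002, -1.0]]
force: [-0.1, 0.5, -0.8]
gripper_width: 0.065
gripper_force: 0.0
t 8.95 yaw -166.8647734310766 shift before turn [ 0.002  -0.2243  0.092 ] turn z 0.0006 shift after turn [ 0.0016 -0.2244  0.0918] tilt [ 0.003 -0.    -1.   ]
```

View pics/w4.png

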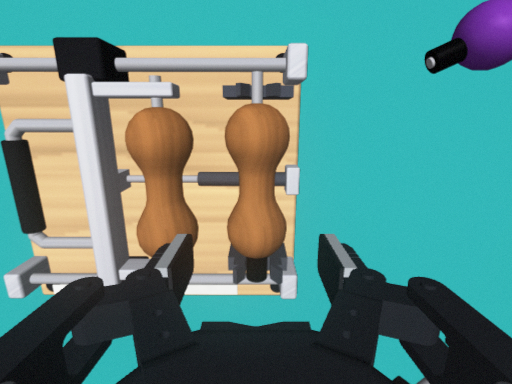

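The roller lies in both notches, its pin at (257,85) and its bush at (257,268) in the wide plate; the handle sleeve is at (25,186). I check heights and fix the handle position.

```bash
python3 - <<'E'
from h import *
th=np.radians(13.08);ax=np.array([np.cos(th),np.sin(th)]);nn=np.array([-ax[1],ax[0]]);o=np.array([.5173,-.1165])
d=dict(np.load('w4.npz'));P=cloud(d);L=(P[...,:2]-o)@np.stack([ax,nn],1)
print('lobes z',np.percentile(P[115:155,235:280,2],97),np.percentile(P[215:245,235:275,2],97),'pin',P[75:95,253:262,2].max(),'bush',P[258:275,250:264,2].max(),'carriage lobes',np.percentile(P[120:160,140:180,2],97),np.percentile(P[205:240,150:180,2],97))
g=d['pixels'].max(2);k=np.zeros(g.shape,bool);k[135:235,0:50]=1;k&=(g<80)&(P[...,2]>.045)&(P[...,2]<.08)
v,u=np.nonzero(k);print('handle',k.sum(),L[k].min(0),L[k].max(0),L[k].mean(0),P[k].mean(0),P[k][:,2].max())
w=ray(d,u,v,.063);w=(w[:,:2]-o)@np.stack([ax,nn],1);r=cv2.minAreaRect(w.astype(np.float32));print(r)
E
```

```text
lobes z 0.08998134834251396 0.08988055221182932 pin 0.3263937633223459 bush 0.0802384579138421 carriage lobes 0.0903511066235716 0.19566804052737746
handle 2325 [-0.04762417 -0.118043  ] [ 0.04672367 -0.10164218] [-0.0011877 -0.1075284] [ 0.54047801 -0.22150736  0.06646213] 0.07242237741408486
((-0.00010751187801361084, -0.11044442653656006), (0.09493304789066315, 0.024311739951372147), 0.05857586860656738)
```

The lobe tops stand at 90 mm, so the roller is seated. Next is the handle, at massager y of about -0.113.

```bash
python3 -m pendant '[[60,0.0005,-0.05,0,0,0,0],[60,0.0005,-0.06,0,0,0,0],[60,0.0005,-0.06,0,0,0,0],[60,0,-0.054,0,0,0,0],[60,0,0,0,0,0,0],[60,0,0,0.04,0,0,0],[60,0,0,0.04,0,0,0],[60,0,0,0.03,0,0,0],[60,0,0,0.02,0,0,0],[60,0,0,0.013,0,0,0],[60,0,0,0,0,0,0]]'
python3 - <<'E'
from h import *
delta(.5429,-.2266,.040,193.1)
E
```

```text
t: 10.32
tcp_pos: [0.5419, -0.226, 0.037]
eef_rot: [[-0.974, -0.227, -0.001], [-0.227, 0.974, 0.001], [0.001, 0.001, -1.0]]
force: [-0.3, -0.7, 0.6]
gripper_width: 0.0656
gripper_force: 0.0
t 10.325 yaw -166.85416807546784 shift before turn [-0.0008 -0.0009 -0.003 ] turn z 0.0008 shift after turn [-0.0008 -0.0009 -0.003 ] tilt [-0.001  0.001 -1.   ]
```

```bash
python3 -m pendant '[[255,0,0,-0.002,0,0,0],[255,0,0,0,0,0,0],[255,0,0,0,0,0,0],[255,0,0,0,0,0,0],[255,0,0,0,0,0,0],[255,0,0,0,0,0,0],[255,0,0,0,0,0,0]]' 80
python3 -m pendant '[[255,0,-0.003,0,0,0,0],[255,0,-0.006,0,0,0,0],[255,0,-0.008,0,0,0,0],[255,0,-0.008,0,0,0,0],[255,0,-0.008,0,0,0,0],[255,0,-0.008,0,0,0,0],[255,0,-0.005,0,0,0,0],[255,0,-0.002,0,0,0,0],[255,0,0,0,0,0,0],[255,0,0,0,0,0,0]]'
python3 - <<'E'
from h import *
th=np.radians(13.08);ax=np.array([np.cos(th),np.sin(th)]);nn=np.array([-ax[1],ax[0]]);o=np.array([.5173,-.1165])
p=np.array(status.observe()['tcp_pos']);print('tcp loc',(p[:2]-o)@ax,(p[:2]-o)@nn)
for n,b in (('scene',(150,195,230,240)),('top',(270,150,340,185))):
    d=optics.camera(n);np.savez(n[0]+'5.npz',**d);H=hsv(d)
    for c,lo,hi,z in(('red',(0,170,100),(5,255,255),.02),('yel',(22,130,110),(35,255,255),.0285)):
        k=cv2.inRange(H,lo,hi);q=np.zeros_like(k);q[b[1]:b[3],b[0]:b[2]]=k[b[1]:b[3],b[0]:b[2]]
        v,u=np.nonzero(q)
        if len(u):
            w=ray(d,u,v,z)[:,:2]-o;print(n,c,len(u),u.mean(),v.mean(),'loc',(w@ax).mean(),(w@nn).mean(),np.ptp(w@nn))
d=dict(np.load('s5.npz'));cv2.imwrite('pics/s5.png',cv2.resize(d['pixels'][150:250,140:290,::-1],None,fx=5,fy=5,interpolation=cv2.INTER_CUBIC))
E
```

```text
t: 11.2
tcp_pos: [0.5431, -0.2265, 0.0413]
eef_rot: [[-0.974, -0.227, 0.001], [-0.227, 0.974, -0.0], [-0.001, -0.0, -1.0]]
force: [-0.7, 2.9, 5.5]
gripper_width: 0.0174
gripper_force: 77.9
t: 12.45
tcp_pos: [0.5535, -0.2716, 0.0413]
eef_rot: [[-0.974, -0.227, -0.0], [-0.227, 0.974, 0.003], [-0.0, 0.003, -1.0]]
force: [-3.5, 8.7, 10.8]
gripper_width: 0.0178
gripper_force: 78.3
tcp loc 0.0001786030912452388 -0.15927000928299886
scene red 20 184.4 215.9 loc 0.1451629436990152 -0.07543273799893854 0.010607070302662142
scene yel 13 188.6153846153846 211.23076923076923 loc 0.13089262192660478 -0.06667264508061342 0.011705149357685275
top red 4 300.5 161.0 loc 0.15008362472450845 -0.07741758193567214 0.004045688929105354
top yel 3 298.6666666666667 164.0 loc 0.13641394400360998 -0.06643846245832565 0.003279312733090123
```

View pics/s5.png

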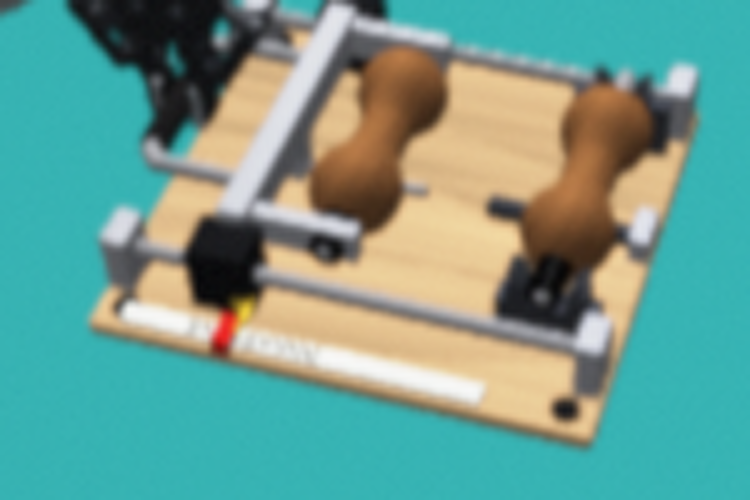

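The scene crop shows the roller seated, and the yellow pointer (245,305) about 10 mm short of the red clip (224,330). I pull 10 mm more.

```bash
python3 -m pendant '[[255,0,-0.004,0,0,0,0],[255,0,-0.004,0,0,0,0],[255,0,-0.002,0,0,0,0],[255,0,0,0,0,0,0],[255,0,0,0,0,0,0],[255,0,0,0,0,0,0]]'
python3 - <<'E'
from h import *
th=np.radians(13.08);ax=np.array([np.cos(th),np.sin(th)]);nn=np.array([-ax[1],ax[0]]);o=np.array([.5173,-.1165])
p=np.array(status.observe()['tcp_pos']);print('tcp loc',(p[:2]-o)@ax,(p[:2]-o)@nn)
for n,b in (('scene',(150,195,230,240)),('top',(270,150,340,185))):
    d=optics.camera(n);np.savez(n[0]+'6.npz',**d);H=hsv(d).astype(int)
    for c,z in(('red',.021),('yel',.0285)):
        h,s,val=H[...,0],H[...,1],H[...,2]
        k=((h<7)|(h>172))&(s>130)&(val>90) if c=='red' else (h>20)&(h<36)&(s>120)&(val>90)
        q=np.zeros_like(k);q[b[1]:b[3],b[0]:b[2]]=k[b[1]:b[3],b[0]:b[2]];v,u=np.nonzero(q)
        if len(u):
            w=ray(d,u,v,z)[:,:2]-o;wt=(s*val)[q];y=w@nn;print(n,c,len(u),u.mean(),v.mean(),'loc',(w@ax).mean(),np.average(y,weights=wt),y.min(),y.max())
d=dict(np.load('s6.npz'));cv2.imwrite('pics/s6.png',cv2.resize(d['pixels'][190:235,150:225,::-1],None,fx=10,fy=10,interpolation=cv2.INTER_CUBIC))
E
```

```text
t: 13.3
tcp_pos: [0.5557, -0.281, 0.0413]
eef_rot: [[-0.974, -0.227, -0.0], [-0.227, 0.974, 0.003], [-0.0, 0.003, -1.0]]
force: [-3.2, 9.4, 10.4]
gripper_width: 0.0177
gripper_force: 78.4
tcp loc 0.00018501751682215893 -0.16890904245166374
scene red 18 184.22222222222223 217.38888888888889 loc 0.15142803629017662 -0.0734568482011904 -0.07887941552449097 -0.06861053420877022
scene yel 17 185.47058823529412 210.0 loc 0.12905095287881138 -0.0771368429372874 -0.08482196293354169 -0.0716930428906995
top red 110 330.2090909090909 171.3 loc 0.08869922128204336 -0.1840320731845086 -0.23803841189677685 -0.07119085394527365
```

View pics/s6.png

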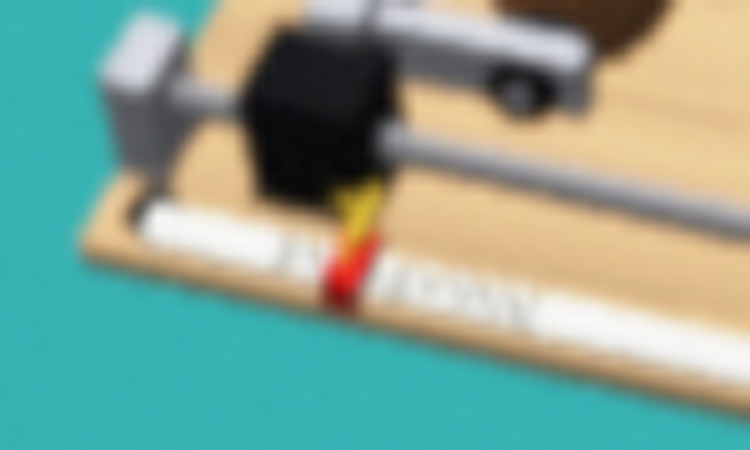

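The yellow pointer's tip, crop (357,245), stands over the red clip, crop (352,270). Both measure about -0.076 along the slide, so it is within about 2 mm. I hold and hand in.

```bash
python3 -m pendant '[[255,0,0,0,0,0,0],[255,0,0,0,0,0,0],[255,0,0,0,0,0,0]]'
python3 -c "
from station import order
print(order.finish_job())"
```

```text
t: 13.78
tcp_pos: [0.5557, -0.2809, 0.0413]
eef_rot: [[-0.974, -0.227, -0.0], [-0.227, 0.974, 0.003], [-0.0, 0.003, -1.0]]
force: [-3.9, 9.6, 10.8]
gripper_width: 0.0178
gripper_force: 78.4
the job is handed in; nothing more can be done
None
```

I handed the job in at 13.8 s with the roller seated and let go (bush in the wide notch, pin in the narrow one) and the gripper still holding the handle, the pointer about 2 mm or less from the red clip's middle by the camera; no verdict came back.

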